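# Stack the handled desk tray onto the drawer organiser by feel

### The arm

A 7-joint arm with a two-finger parallel gripper is mounted at the origin on the work surface. World frame = base frame: x ahead of the robot, y to its left, z up, the work surface at z = 0. Lengths are in m, angles in rad, forces in N, time in s.
With the tool pointing down it reaches from about 0.4 to 0.875 m from the base axis. Payload 19.3 kg.
Tool frame: the origin (TCP) lies on the centre line of the jaws, within the pads' length; the fingertips stand 8 mm ahead of it and the grasp point (between the pads) lies 11 mm behind it; z points along the fingers, y is the line along which they close (so a half turn about z gives the same grasp; the last joint's range is limited). The gripper opens to 85 mm and grips with 20 to 120 N. Pads are 22 mm wide; open, the fingers measure 114 mm over their backs; the gripper's body (76 mm by 85 mm) begins 54 mm behind the grasp point. The pads swing forward as they close: fully open they stand 13 mm farther back than shut.
Start: joints at [1.139, 0.521, -0.036, 1.599, 0.021, 1.021, -0.113], TCP at [0.221, -0.585, 0.239] pointing down, gripper open.
Joint ranges: [-2.91, 2.91], [-0.3, 2.13], [-1.5, 1.42], [0.17, 2.43], [-1.26, 4.41], [0.16, 1.93], [-2.52, 2.52]. Speed limits (rad/s): [1.89, 1.89, 2.39, 2.39, 3.01, 3.01, 3.01].

### API

Orientations are given as [roll, pitch, yaw] about the fixed x, y, z axes, in that order (R = Rz(yaw) Ry(pitch) Rx(roll)).
In Python, from workcell import status, grab_frame, camera_params, bot, search_frame, silhouettes gives the robot as it stands.
- The arm moves only by the shell command python3 -m creep 'ROWS' [FORCE]. ROWS is JSON, a list of rows, each a list of 5 numbers: the shift along the tool's x, y, z in units of 60 mm (1.0 is 60 mm), then the turn about the tool's z in units of 8 degrees (1.0 is 8 degrees), then the opening, from 0 (shut) to 1 (fully open). In form: [[x, y, z, twist, hand], ...]. A call has 1 to 5 rows; each row is the pose to reach, as a shift and turn from the pose commanded when the call began, along the tool's axes at that moment; what a row does not reach only later rows make up. A row lasts 1/8 s, in which the tool goes at most 62.5 mm and 10.7 degrees, less where a joint would pass 70% of its speed; a pose out of reach is approached as far as the arm can. A call with a gripper value outside its range is refused whole. The fingers move at their own pace and stop on an object; FORCE is the grip in N (left out, the last holds). Time passes only in rows, so rows that repeat a pose let the fingers close. It gives the time, the measured TCP pose, the force, the opening and the grip force at its end, in the units of the state.
- status.observe(): the state, without advancing time (a new reading comes with each control period).
- grab_frame(name): name is "scene" or "top"; returns the picture (420x560x3 uint8, blue, green, red); there is no depth.
- camera_params(name): a dict with "K" (3x3 intrinsics, pixels), "rvec" (rotation vector, rad) and "tvec" (3), from world to camera coordinates, as OpenCV has them. Camera axes: x right, y down, z forward; pixel columns grow to the right and rows downward; lengths in m; the calibration is good to about 2 mm. A picture is of the moment at which its call begins. camera_params takes no time and is no camera call.
- bot.job_done(): hands the job in; it is judged then, once.
Trained networks look in the newest picture that a camera, given by its name, has taken for a name from the list of things; names that differ only in an ending like _2 or _b are one class to them, and where a whole thing is asked for, a point or a joint stands for the part that bears it (a point fixed in the world has none). Each returns a list of dicts, best first, with "p" (0 to 1); they miss things now and then, are a little off and sometimes report something else, mostly with a low value. They report only what shows in the picture. A call takes as long as a camera call. They do not tell look-alikes from the thing itself.
- search_frame(camera, name): "extent" ([left, top, right, bottom] as shares, 0 to 1, of the picture: columns of its width, rows of its height, round what is visible of it).
- silhouettes(camera, name): "mask" (420x560 bool, what is visible of it) and "extent" ([left, top, right, bottom] as shares, 0 to 1, of the picture: columns of its width, rows of its height, round what is visible of it).
The state is a dict: "clock": time; "qpos": joint angles; "qd": joint speeds; "joint_efforts": joint torques, N m; "position": TCP position; "tool_rot": TCP orientation; "force": force on the tool from outside, world axes, zero at the start; "moment": the same for the moment, N m; "grip_width": finger opening in m; "finger_force": force on a finger pad.
Only numpy, scipy, OpenCV 4.12 (cv2) and the standard library are available. Lean on these libraries where they do the work, as an engineer would, in place of code of your own. Each camera call takes 0.05 s, during which the arm holds its last target. There are 200 camera calls.

### The job

Lift the white tray by its handle and stack it on the one-drawer desk organiser: feel gently for the place where its four corner lugs drop into the sockets of the organiser's stacking frame, lower it fully home so it sits flush and level, and only then let go of it. Keep the contact light, never force, knock or drop the tray onto the organiser, carry it level, and leave the mouse, the drink can and the pen cup where they are.

Things in the scene. Friction and masses are not known exactly. Their poses are not given: they have to be found in the camera images.
- tray: Loose white plastic tray, 0.25 to 0.5 kg, outer 150 mm along its x, 180 mm along its y, walls 4 mm, wall tops at z = 54 mm. Origin: centre of the tray at the foot of its lugs (at desk height while it stands on the desk); z up. Half-turn symmetric: either way round is right.
- tray_grip (a point): Middle of the handle's solid grip bar, 88 mm above the tray's origin; axes as the tray's. The bar is 16 mm thick in x, 110 mm long in y, 28 mm high, and spans the tray's middle along y. Take it from above, closing along the tray's x. Below the bar it is open down to a 6 mm thick wall, whose top is 53 mm above the origin.
- tray_lug (a point): Foot of one of the four square lugs, at tray x = +60, y = +76 mm, z = 0; the others at x = +-60, y = +-76 mm. Each is 14 x 14 mm and 14 mm long, hanging from the flat tray underside (14 mm above the origin).
- base: White one-drawer desk organiser, fixed to the desk, 240 mm along its x, 200 mm along its y, body 50 mm high. Origin: centre of its underside, on the desk; z up; the clear drawer front faces its -x. Stack the tray with its x parallel to the organiser's x (either way round). Contact force between tray and organiser must stay below 60 N.
- base_top (a point): Centre of the organiser's top, 50 mm above its origin. On it lies a grey frame 16 mm high: two flat rails along x, 210 x 34 mm, at y = +-76 mm. The frame is clamped tight, its middle anywhere from -12 to +12 mm along x from this point; the measured poses do not show this: find it by feel or sight. In y and yaw it is true to the organiser.
- base_home (a point): Height mark on the organiser's axis, 52 mm above its origin: the tray's origin comes to this height when fully home, its underside flush on the rails (66 mm). With the lugs still on the rail tops it is 14 mm higher. No spring or catch. Sockets: two per rail, at x = +-60 mm from the frame's middle, 17 mm in x, 18 mm in y, 1.5 mm chamfers, 16 mm deep.
- mouse: White computer mouse, 105 x 58 x 30 mm, loose on the desk; origin at the centre of its underside. Leave it alone.
- can: Drink can, 66 mm across, 115 mm high, standing loose; origin at the centre of its base. Leave it alone.
- pencup: Dark steel pen cup, 72 mm across, 95 mm high, with pens up to about 165 mm, standing loose; origin at the centre of its base. Leave it alone.
Things that resemble listed ones, but are neither listed nor needed, are in the scene too. Leave any black or turquoise look-alike of the tray alone.

How it is judged:
By the outcome, as a careful person would: the job done as asked, in the order asked, and still so for the second after the job is handed in, with the robot touching nothing.
It also fails if it takes over 64 s, if anything falls off the work surface, if the arm or the gripper's body presses on something with over 40 N, if the wrist force passes 120 N, or if a joint passes its speed limit or range.

## Working session

There is one attempt and no reset: what is moved stays moved. The work goes in short steps, Python scripts to look and compute and a shell command to move; the robot and the scene stay as the last step left them, time stands still between calls to the robot, and variables do not carry over. Pictures are saved under pics/ and viewed, at most 10 in all, crops included, and the job is handed in when it is done.

```bash
mkdir -p pics; ls
python3 - <<'E'
from workcell import status, grab_frame, camera_params, search_frame
import cv2, numpy as np
s=status.observe();print({k:np.round(v,4).tolist() for k,v in s.items()})
for c in("scene","top"):
    im=grab_frame(c);cv2.imwrite(f"pics/{c}0.png",im)
    p=camera_params(c);print(c,np.round(p["K"],1).tolist(),np.round(np.ravel(p["rvec"]),3),np.round(np.ravel(p["tvec"]),3))
    for n in("tray","base"):
        for d in search_frame(c,n): print(c,n,round(d["p"],2),(np.array(d["extent"])*[560,420,560,420]).round().tolist())
E
```

```text
pics
{'clock': 0.0, 'qpos': [1.1388, 0.522, -0.0363, 1.6, 0.0212, 1.0211, -0.1128], 'qd': [0.0004, 0.0002, -0.0003, -0.0004, 0.0011, 0.0002, 0.0001], 'joint_efforts': [0.0011, -92.7101, 1.9803, -36.9931, 0.0178, 0.008, -0.0], 'position': [0.221, -0.5842, 0.2387], 'tool_rot': [-3.1404, 0.0001, 0.3617], 'force': [-0.0859, -0.318, -0.3706], 'moment': [0.0225, -0.0155, 0.0528], 'finger_force': 0.0, 'grip_width': 0.0853}
scene [[446.0, 0.0, 277.1], [0.0, 446.0, 204.0], [0.0, 0.0, 1.0]] [ 0.943  2.25  -1.308] [ 0.321 -0.134  1.64 ]
scene tray 0.95 [87.0, 196.0, 171.0, 249.0]
scene tray 0.86 [265.0, 211.0, 355.0, 279.0]
scene tray 0.8 [364.0, 204.0, 457.0, 254.0]
scene tray 0.71 [195.0, 262.0, 293.0, 334.0]
scene base 0.72 [173.0, 161.0, 266.0, 224.0]
top [[384.3, 0.0, 277.8], [0.0, 384.3, 207.5], [0.0, 0.0, 1.0]] [ 2.18  -2.132  0.097] [0.094 0.543 0.994]
top tray 0.94 [367.0, 72.0, 460.0, 152.0]
top tray 0.61 [138.0, 257.0, 227.0, 344.0]
```

View pics/scene0.png

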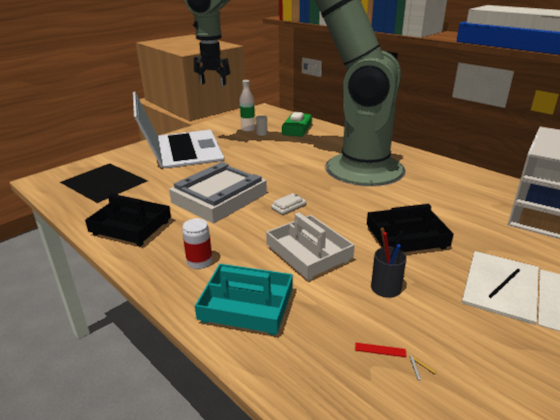

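View pics/top0.png

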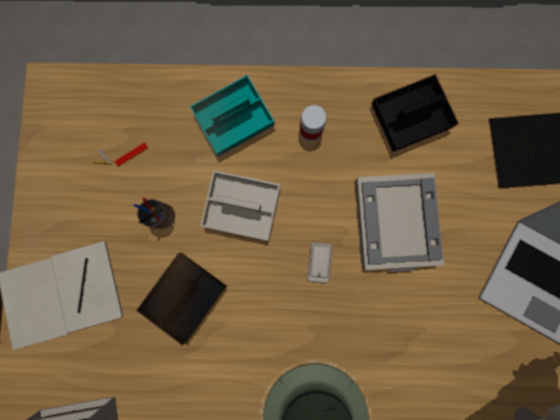

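Candidates: white tray scene (310,245)/top (241,207); turquoise scene (247,297)/top (232,116); black ones scene (128,218)/top (414,113) and scene (408,228)/top (182,298). I choose the white one. The organiser is at top (400,222), scene (218,190), and its four sockets show as light spots on the rails. Next I crop and fit.

```bash
cat > h.py <<'E'
import cv2, numpy as np
from scipy.optimize import minimize
from workcell import *
def proj(c,P):
    p=camera_params(c); return cv2.projectPoints(np.float64(P),np.float64(p["rvec"]),np.float64(p["tvec"]),np.float64(p["K"]),None)[0][:,0]
def place(P,q):
    x,y,a=q[:3];c,s=np.cos(a),np.sin(a);P=np.float64(P)
    return np.c_[x+c*P[:,0]-s*P[:,1],y+s*P[:,0]+c*P[:,1],P[:,2]+(q[3] if len(q)>3 else 0)]
def unproj(c,uv,z):
    p=camera_params(c);R=cv2.Rodrigues(np.float64(p["rvec"]))[0];t=np.ravel(p["tvec"])
    o=-R.T@t;d=R.T@np.linalg.solve(p["K"],[uv[0],uv[1],1]);return o+d*(z-o[2])/d[2]
def box(x,y,z0,z1,cx=0,cy=0): return [[cx+i*x,cy+j*y,z] for i in(-1,1) for j in(-1,1) for z in(z0,z1)]
TRAY=[box(.075,.09,.014,.054),box(.008,.055,.05,.102)]
BASE=[box(.12,.10,0,.05),box(.105,.017,.05,.066,0,.076),box(.105,.017,.05,.066,0,-.076)]
def render(c,parts,q,S=4):
    m=np.zeros((420*S,560*S),np.uint8)
    for b in parts:
        h=cv2.convexHull(((proj(c,place(b,q))+.5)*S).astype(np.int32));cv2.fillConvexPoly(m,h,255)
    return cv2.resize(m,(560,420),interpolation=cv2.INTER_AREA)/255.
def mask(c,n,near):
    best=None
    for d in silhouettes(c,n):
        if d["mask"][near[1]-8:near[1]+9,near[0]-8:near[0]+9].sum()>40: return d["mask"].astype(float),d["p"]
    return None,0
def fit(ms,parts,q0):
    f=lambda q:sum(np.abs(render(c,parts,q)-m).sum()/m.sum() for c,m in ms.items())
    q=np.array(q0,float)
    for st in(.02,.006):
        r=minimize(f,q,method="Nelder-Mead",options=dict(initial_simplex=np.vstack([q]+[q+np.eye(3)[i]*[st,st,st*8] for i in range(3)]),xatol=1e-4,fatol=1e-4));q=r.x
    return q,r.fun
E
cat > m1.py <<'E'
from h import *
top=cv2.imread("pics/top0.png");sc=cv2.imread("pics/scene0.png")
print("yaw dirs",[unproj("top",p,.0).round(3).tolist() for p in((241,207),(400,222),(400,232))])
for n,parts,u,v,a in(("tray",TRAY,(241,207),(310,250),0),("base",BASE,(400,222),(218,190),0)):
    g=unproj("top",u,.05);ms={}
    for c,nr in(("top",u),("scene",v)):
        m,p=mask(c,n,nr);print(n,c,p,None if m is None else m.sum())
        if m is not None: ms[c]=m
    if not ms: continue
    for sub in([ms] if len(ms)==1 else [ms]+[{k:ms[k]} for k in ms]):
        for a in(0,np.pi/2):
            q,e=fit(sub,parts,[g[0],g[1],a]);print(n,list(sub),q.round(4),round(e,3))
cv2.imwrite("pics/crop0.png",np.hstack([cv2.resize(top[155:285,190:290],(400,520),interpolation=2),cv2.resize(top[160:280,350:450],(400,520),interpolation=2)]))
E
python3 m1.py
```

```text
yaw dirs [[0.543, 0.208, 0.0], [0.511, -0.226, 0.0], [0.484, -0.225, 0.0]]
tray top 0.6 3885.0
tray scene 0.79 3533.0
tray ['top', 'scene'] [ 0.5436  0.207  -0.1927] 0.075
tray ['top', 'scene'] [0.5447 0.2076 1.1445] 0.528
tray ['top'] [ 0.5439  0.2055 -0.1978] 0.035
tray ['top'] [0.5425 0.2062 1.6198] 0.306
tray ['scene'] [ 0.544   0.2099 -0.1885] 0.029
tray ['scene'] [0.546  0.2119 1.1345] 0.224
base top 0.96 7600.0
base scene 0.8 3670.0
base ['top', 'scene'] [ 0.5126 -0.2087  0.0836] 0.059
base ['top', 'scene'] [ 0.5129 -0.2078  1.8508] 0.453
base ['top'] [ 0.5119 -0.2102  0.0816] 0.022
base ['top'] [ 0.512  -0.2088  1.4195] 0.29
base ['scene'] [ 0.5134 -0.206   0.091 ] 0.022Traceback (most recent call last):
  File "m1.py", line 12, in <module>
    q,e=fit(sub,parts,[g[0],g[1],a]);print(n,list(sub),q.round(4),round(e,3))
        ~~~^^^^^^^^^^^^^^^^^^^^^^^^^
  File "h.py", line 29, in fit
    r=minimize(f,q,method="Nelder-Mead",options=dict(initial_simplex=np.vstack([q]+[q+np.eye(3)[i]*[st,st,st*8] for i in range(3)]),xatol=1e-4,fatol=1e-4));q=r.x
    res = _minimize_neldermead(fu
[... 218 characters left out ...]
der(c,parts,q)-m).sum()/m.sum() for c,m in ms.items())
               ~~~^^^^^^^^^^^^^^^^^^^^^^^^^^^^^^^^^^^^^^^^^^^^^^^^^^^^^^^^^^^^^^^^^
  File "h.py", line 26, in <genexpr>
    f=lambda q:sum(np.abs(render(c,parts,q)-m).sum()/m.sum() for c,m in ms.items())
                          ~~~~~~^^^^^^^^^^^
  File "h.py", line 18, in render
    h=cv2.convexHull(((proj(c,place(b,q))+.5)*S).astype(np.int32));cv2.fillConvexPoly(m,h,255)
                       ~~~~^^^^^^^^^^^^^^
  File "h.py", line 5, in proj
    p=camera_params(c); return cv2.projectPoints(np.float64(P),np.float64(p["rvec"]),np.float64(p["tvec"]),np.float64(p["K"]),None)[0][:,0]
ValueError: time passes only in moves, steps and waits
```

```bash
python3 - <<'E'
import re
s=open("h.py").read()
s=s.replace("def proj","CP={c:camera_params(c) for c in('top','scene')}\ndef proj",1).replace("p=camera_params(c)","p=CP[c]")
open("h.py","w").write(s)
E
cat > m2.py <<'E'
from h import *
top=cv2.imread("pics/top0.png")
cv2.imwrite("pics/crop0.png",np.hstack([cv2.resize(top[155:285,190:290],(400,520),interpolation=2),cv2.resize(top[160:290,350:450],(400,520),interpolation=2)]))
g=cv2.cvtColor(top,6).astype(np.float32)
q=[.5119,-.2102,.083]
# rectify organiser top at rail height, 0.5 mm/px, in its frame
xs=np.arange(-.12,.12,.0005);ys=np.arange(-.1,.1,.0005)
X,Y=np.meshgrid(xs,ys)
P=np.c_[X.ravel(),Y.ravel(),0*X.ravel()+.066]
uv=proj("top",place(P,q)).astype(np.float32)
R=cv2.remap(g,uv[:,0].reshape(X.shape),uv[:,1].reshape(X.shape),cv2.INTER_LINEAR)
cv2.imwrite("pics/rect.png",cv2.resize(R,(768,640)).astype(np.uint8))
E
python3 m2.py
```

```text
(no output)
```

View pics/crop0.png

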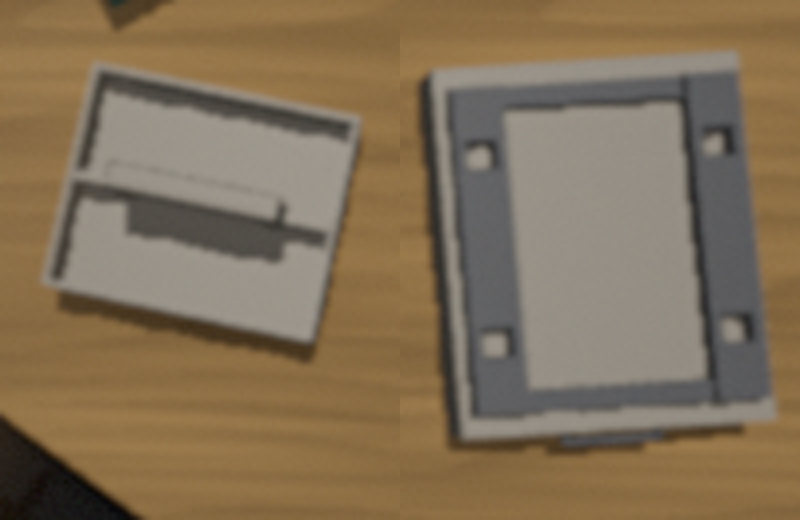

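Run:
```python
import cv2
a=cv2.imread("pics/rect.png");cv2.imwrite("pics/rect2.png",cv2.resize(a,(720,600)))
```

```text
(no output)
```

View pics/rect2.png

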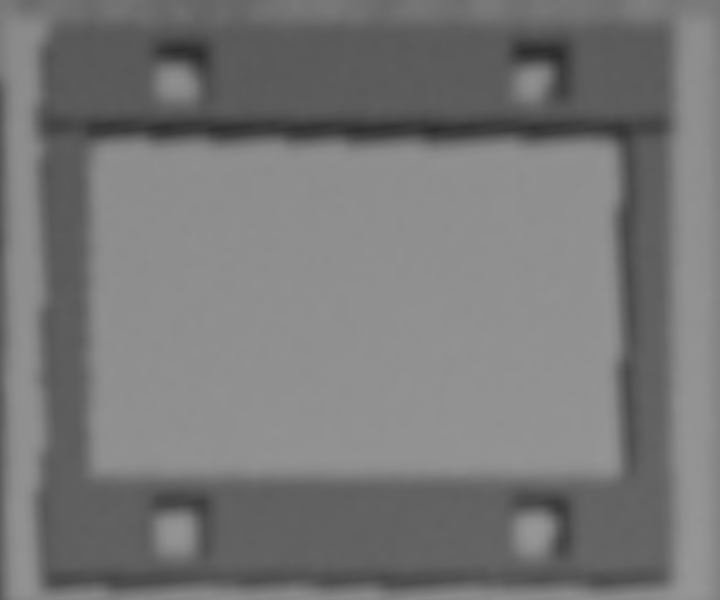

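The crop confirms the white tray at top (241,207), with its bar along its y. The rectified view shows sockets at x = ±60 mm, centred about (360,300), so the frame is nearly centred on the organiser in camera coordinates. Now I reach.

```bash
cat > nav.py <<'E'
import sys,numpy as np
from workcell import status
x,y,z,psi=map(float,sys.argv[1:5]);s=status.observe();p=s["position"];a=s["tool_rot"][2]
d=np.array([x,y,z])-p;u=np.array([np.cos(a)*d[0]+np.sin(a)*d[1],np.sin(a)*d[0]-np.cos(a)*d[1],-d[2]])/.06
w=(psi-a+np.pi)%(2*np.pi)-np.pi
print("t",round(s["clock"],2),"pos",np.round(p,4),"rot",np.round(s["tool_rot"],4),"F",np.round(s["force"],1),"M",np.round(s["moment"],2),"units",u.round(3),"twist",round(-np.degrees(w)/8,3),"grip",round(s["grip_width"],4),s["finger_force"])
E
python3 -m creep '[[0.65,-0.69,-0.15,-0.5,1],[1.3,-1.38,-0.3,-1,1],[1.95,-2.07,-0.45,-1.5,1],[2.6,-2.76,-0.6,-2,1],[3.25,-3.45,-0.6,-2.5,1]]' 60; python3 nav.py .5438 .2075 .20 1.378
```

```text
clock: 1.12
position: [0.331, -0.3204, 0.2761]
tool_rot: [3.14, -0.0, 0.713]
force: [1.9, -0.4, -0.3]
grip_width: 0.0856
finger_force: 0.0
t 1.12 pos [ 0.331  -0.3204  0.2761] rot [ 3.14e+00 -1.00e-04  7.13e-01] F [ 1.9 -0.4 -0.3] M [-0.02 -0.07  0.04] units [ 8.438 -4.335  1.268] twist -4.763 grip 0.0856 0.0
```

```bash
python3 -m creep '[[0.85,-0.43,0,-0.5,1],[1.7,-0.86,0,-1,1],[2.55,-1.3,0,-1.5,1],[3.4,-1.74,0,-2,1],[4.25,-2.18,0,-2.5,1]]' >/dev/null; python3 nav.py .5438 .2075 .17 1.378
```

```text
t 1.75 pos [ 0.4387 -0.0547  0.2756] rot [ 3.1407e+00 -1.0000e-04  1.0619e+00] F [ 0.8 -1.1 -0.1] M [-0.02 -0.08  0.  ] units [ 4.67 -0.6   1.76] twist -2.264 grip 0.0856 0.0
```

```bash
python3 -m creep '[[0.94,-0.12,0.2,-0.5,1],[1.88,-0.24,0.45,-1,1],[2.8,-0.36,0.75,-1.5,1],[3.74,-0.48,1.05,-2,1],[4.67,-0.6,1.4,-2.26,1]]' >/dev/null; python3 nav.py .5438 .2075 .077 1.378
```

```text
t 2.38 pos [0.5446 0.2072 0.1908] rot [ 3.1410e+00 -1.0000e-04  1.3767e+00] F [ 2.2 -0.9  1.3] M [-0.02 -0.    0.01] units [ 0.002 -0.014  1.896] twist -0.009 grip 0.0854 0.0
```

```bash
python3 -m creep '[[0,0,0.6,0,1],[0,-0.01,1.2,0,1],[0,-0.01,1.6,0,1],[0,-0.01,1.89,0,1],[0,-0.01,1.89,0,1]]' >/dev/null; python3 nav.py .5438 .2075 .077 1.378; python3 -m creep '[[0,0,0,0,0.5],[0,0,0,0,0.2],[0,0,0,0,0],[0,0,0,0,0],[0,0,0,0,0]]' 60; python3 nav.py .5438 .2075 .077 1.378
```

```text
t 3.0 pos [0.5429 0.2056 0.0772] rot [-3.1404e+00  7.0000e-04  1.3755e+00] F [ 0.1 -0.1  0.2] M [-0.02 -0.01 -0.01] units [0.034 0.009 0.004] twist -0.018 grip 0.0854 0.0
clock: 3.62
position: [0.5433, 0.2057, 0.0783]
tool_rot: [3.141, 0.0, 1.376]
force: [-2.0, -1.9, 6.3]
grip_width: 0.0153
finger_force: 58.9
t 3.62 pos [0.5433 0.2057 0.0783] rot [3.1412 0.     1.3757] F [-2.  -1.9  6.3] M [-0.24  0.48  0.23] units [0.03  0.002 0.022] twist -0.016 grip 0.0153 58.90945851802826
```

```bash
python3 -m creep '[[0,0,-0.1,0,0],[0,0,-0.4,0,0],[0,0,-0.9,0,0],[0,0,-1.4,0,0],[0,0,-1.9,0,0]]' 80 >/dev/null;python3 -m creep '[[0,0,-0.1,0,0],[0,0,-0.1,0,0]]' >/dev/null; python3 nav.py .5125 -.207 .20 1.656
python3 - <<'E'
from h import *
for c in("top","scene"): cv2.imwrite(f"pics/{c}1.png",grab_frame(c))
cv2.imwrite("pics/v1.png",np.hstack([cv2.resize(cv2.imread(f"pics/{c}1.png"),(400,300)) for c in("top","scene")]))
E
```

```text
t 4.5 pos [0.5432 0.2055 0.198 ] rot [3.1413 0.     1.3753] F [-0.  -0.3 -5.5] M [0.01 0.04 0.  ] units [-6.843  0.834 -0.034] twist -2.01 grip 0.0149 78.39840531349182
```

View pics/v1.png

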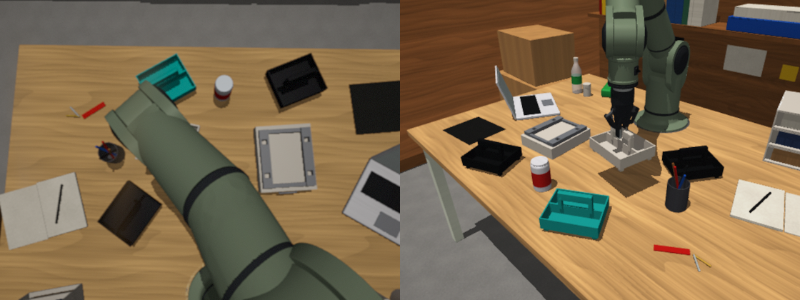

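```bash
python3 -m creep '[[-0.3,0.04,0,-0.1,0],[-0.9,0.12,0,-0.4,0],[-1.6,0.2,0,-0.7,0],[-2.4,0.3,0,-1,0],[-3.2,0.39,0,-1.2,0]]' >/dev/null; python3 nav.py .5115 -.2098 .20 1.654
```

```text
t 5.22 pos [0.5282 0.0114 0.197 ] rot [-3.1401e+00 -1.0000e-04  1.5446e+00] F [ 0.2 -0.9 -4.6] M [-0.06 -0.1  -0.03] units [-3.692 -0.182 -0.051] twist -0.784 grip 0.0149 78.30304026603699
```

```bash
python3 -m creep '[[-0.8,-0.04,-0.05,-0.2,0],[-1.6,-0.08,-0.05,-0.4,0],[-2.4,-0.12,-0.05,-0.6,0],[-3.1,-0.15,-0.05,-0.7,0],[-3.5,-0.17,-0.05,-0.78,0]]' >/dev/null;python3 -m creep '[[-0.18,0,0,0,0],[-0.18,0,0,0,0],[-0.18,0,0,0,0]]' >/dev/null; python3 nav.py .5115 -.2098 .16 1.654
cat > m3.py <<'E'
from h import *
import sys
im=grab_frame("scene");cv2.imwrite(f"pics/s{sys.argv[1]}.png",im)
s=status.observe();p=s["position"];print(p.round(4),s["tool_rot"].round(4) if hasattr(s["tool_rot"],"round") else s["tool_rot"])
C=TRAY+[box(.007,.007,0,.014,i*.06,j*.076) for i in(-1,1) for j in(-1,1)]
zt=p[2]-.0775
m,pp=mask("scene","tray",tuple(int(v) for v in proj("scene",[[p[0],p[1],zt+.03]])[0]));print(pp)
C=[np.array(b)+[0,0,zt] for b in C]
v=im.copy()
if m is not None:
    q,e=fit({"scene":m},C,[p[0],p[1],.083]);print("tray fit",q.round(4),e)
for b in C:
    cv2.polylines(v,[cv2.convexHull(proj("scene",place(b,q if m is not None else [p[0],p[1],.083])).astype(np.int32))],1,(0,0,255),1)
u=proj("scene",[p])[0].astype(int)
cv2.imwrite(f"pics/sv{sys.argv[1]}.png",cv2.resize(v[u[1]-60:u[1]+80,u[0]-90:u[0]+90],(720,560),interpolation=2))
E
python3 m3.py 2
```

```text
t 6.22 pos [ 0.514  -0.2062  0.2007] rot [-3.1415e+00 -7.0000e-04  1.6534e+00] F [ 0.1 -0.7 -4.1] M [ 0.03  0.05 -0.02] units [-0.056 -0.046  0.679] twist -0.005 grip 0.0152 78.32132577896118
[ 0.514  -0.2063  0.2008] [-3.1415e+00 -5.0000e-04  1.6535e+00]
0.9
tray fit [ 0.5164 -0.1988  0.0952] 0.08521393687586558
```

View pics/sv2.png

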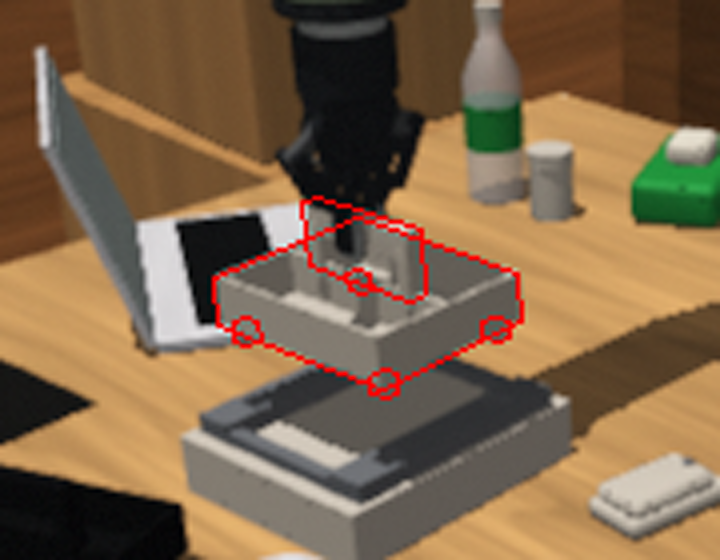

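```bash
python3 -m creep '[[-0.02,-0.02,0.2,0,0],[-0.05,-0.04,0.45,0,0],[-0.06,-0.045,0.63,0,0],[-0.06,-0.045,0.63,0,0],[-0.06,-0.045,0.63,0,0]]' >/dev/null; python3 nav.py .5115 -.2098 .143 1.654
cat > m4.py <<'E'
from h import *
import sys
k=sys.argv[1]
im=grab_frame("scene");cv2.imwrite(f"pics/s{k}.png",im)
s=status.observe();p=np.array(s["position"]);zt=p[2]-.0775
m,pp=mask("scene","tray",tuple(int(v) for v in proj("scene",[[p[0],p[1],zt+.03]])[0]));print(p.round(4),pp)
B=[np.array(b)+[0,0,zt] for b in [TRAY[0]]+[box(.007,.007,0,.014,i*.06,j*.076) for i in(-1,1) for j in(-1,1)]]
ign=render("scene",[np.array(box(.03,.075,.05,.2))+[0,0,zt]],[p[0],p[1],.083])>0
for nm,parts in(("nolug",B[:1]),("lug",B)):
  for free in(3,4):
    f=lambda q:(np.abs(render("scene",parts,q)-m)*~ign).sum()/m.sum()
    q=np.array([p[0],p[1],.083,0])[:free]
    for st in(.02,.006):
        q=minimize(f,q,method="Nelder-Mead",options=dict(initial_simplex=np.vstack([q]+[q+np.eye(free)[i]*np.array([st,st,st*8,st/2])[:free] for i in range(free)]),xatol=1e-4,fatol=1e-4)).x
    print(nm,q.round(4),round(f(q),4))
v=im.copy();u=proj("scene",[p])[0].astype(int)
cv2.imwrite(f"pics/sv{k}.png",cv2.resize(v[u[1]-40:u[1]+80,u[0]-80:u[0]+80],(800,600),interpolation=2))
E
python3 m4.py 3
```

```text
t 6.95 pos [ 0.5116 -0.2113  0.1633] rot [ 3.1413e+00 -1.0000e-04  1.6520e+00] F [-0.2  0.3 -4.1] M [ 0.   -0.02  0.01] units [0.025 0.001 0.338] twist -0.014 grip 0.015 78.20526123046875
[ 0.5116 -0.2114  0.1634] 0.67
nolug [ 0.5128 -0.205   0.0685] 0.0517
nolug [ 0.5123 -0.207   0.0755 -0.0012] 0.0508
lug [ 0.5105 -0.2077  0.0807] 0.0409
lug [ 0.5111 -0.207   0.0726  0.0009] 0.0418
```

View pics/sv3.png

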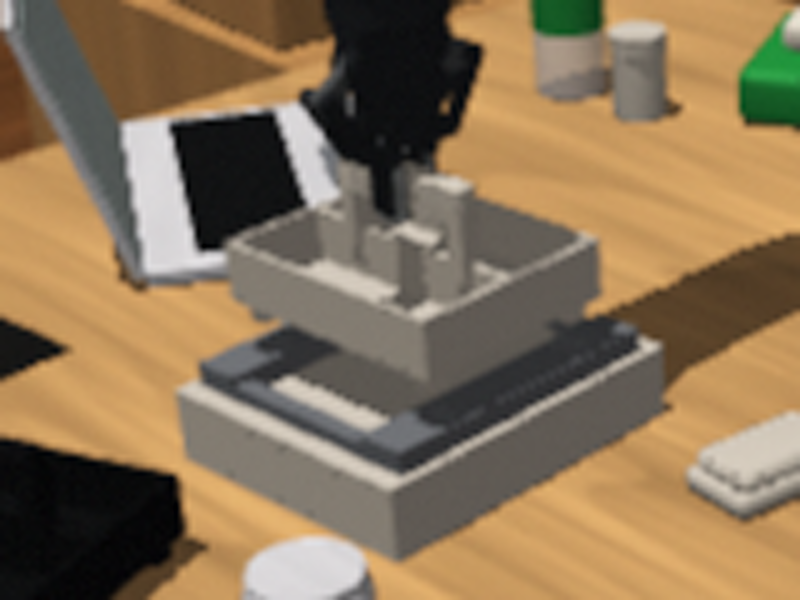

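```bash
python3 -m creep '[[0.02,0,0.1,0.01,0],[0.025,0,0.22,0.01,0],[0.025,0,0.25,0.01,0],[0.025,0,0.25,0.01,0]]' >/dev/null; python3 nav.py .5115 -.2098 .143 1.654; python3 -m creep '[[0,0,0.015,0,0],[0,0,0.03,0,0],[0,0,0.045,0,0],[0,0,0.06,0,0]]' >/dev/null;python3 nav.py .5115 -.2098 .143 1.654
```

```text
t 7.55 pos [ 0.5112 -0.2098  0.1479] rot [-3.1413e+00 -2.0000e-04  1.6506e+00] F [-0.9 -0.6 -4.1] M [0.01 0.04 0.03] units [-0.     0.005  0.082] twist -0.024 grip 0.015 78.25580835342407
t 8.05 pos [ 0.5112 -0.2099  0.1445] rot [ 3.1416 -0.      1.6505] F [ 0.   0.  -3.8] M [-0.04  0.01  0.02] units [0.001 0.004 0.024] twist -0.025 grip 0.015 78.25606942176819
```

```bash
python3 -m creep '[[0,0.003,0.01,-0.02,0],[0,0.003,0.02,-0.02,0],[0,0.003,0.02,-0.02,0]]' >/dev/null; python3 nav.py .5115 -.2098 .143 1.654; python3 -m creep '[[0,0,0.01,0,0],[0,0,0.02,0,0],[0,0,0.02,0,0]]' >/dev/null;python3 nav.py .5115 -.2098 .143 1.654
```

```text
t 8.43 pos [ 0.5114 -0.2099  0.1432] rot [-3.1415e+00 -1.0000e-04  1.6533e+00] F [-0.5  0.3 -4.2] M [-0.08 -0.02 -0.01] units [0.001 0.002 0.004] twist -0.005 grip 0.0148 78.25331568717957
t 8.8 pos [ 0.5114 -0.2099  0.142 ] rot [-3.1415e+00 -1.0000e-04  1.6533e+00] F [ 0.3  0.4 -3.5] M [ 0.07  0.04 -0.04] units [ 0.001  0.002 -0.016] twist -0.005 grip 0.0152 78.25437784194946
```

```bash
for i in 1; do python3 -m creep '[[0,0,0.01,0,0],[0,0,0.02,0,0],[0,0,0.03,0,0]]' >/dev/null; python3 nav.py .5115 -.2098 .1303 1.654; python3 -m creep '[[0,0,0.01,0,0],[0,0,0.02,0,0],[0,0,0.03,0,0]]' >/dev/null;python3 nav.py .5115 -.2098 .1303 1.654; done
```

```text
t 9.18 pos [ 0.5114 -0.2099  0.1403] rot [-3.1416 -0.      1.6533] F [-0.2  0.9 -3.8] M [-0.02 -0.03  0.04] units [0.001 0.002 0.166] twist -0.005 grip 0.0151 78.25395226478577
t 9.55 pos [ 0.5114 -0.2099  0.1384] rot [-3.1416 -0.      1.6533] F [-0.1 -0.6 -4.2] M [-0.   -0.01 -0.04] units [0.001 0.002 0.136] twist -0.005 grip 0.0149 78.2533049583435
```

The lugs are in, about 6 mm below rail-top height with no force. I keep lowering gently.

```bash
python3 -m creep '[[0,0,0.015,0,0],[0,0,0.03,0,0],[0,0,0.045,0,0],[0,0,0.06,0,0]]' >/dev/null; python3 nav.py .5115 -.2098 .1303 1.654; python3 -m creep '[[0,0,0.01,0,0],[0,0,0.02,0,0],[0,0,0.03,0,0],[0,0,0.04,0,0]]' >/dev/null;python3 nav.py .5115 -.2098 .1303 1.654
```

```text
t 10.05 pos [ 0.5114 -0.2099  0.1348] rot [-3.1415 -0.      1.6533] F [ 1.2  0.2 -4.2] M [-0.05  0.02  0.02] units [0.001 0.002 0.075] twist -0.005 grip 0.0152 78.25451374053955
t 10.55 pos [ 0.5114 -0.2099  0.1325] rot [ 3.1415 -0.      1.6532] F [-0.1  1.1 -4.6] M [-0.06  0.03  0.01] units [0.001 0.001 0.036] twist -0.005 grip 0.0151 78.25346231460571
```

```bash
python3 -m creep '[[0,0,0.01,0,0],[0,0,0.02,0,0],[0,0,0.02,0,0]]' >/dev/null; python3 nav.py .5115 -.2098 .1303 1.654; python3 -m creep '[[0,0,0.01,0,0],[0,0,0.01,0,0]]' >/dev/null;python3 nav.py .5115 -.2098 .1303 1.654
```

```text
t 10.93 pos [ 0.5114 -0.2099  0.1313] rot [-3.1415 -0.      1.6533] F [ 0.3 -0.5 -2.7] M [-0.02 -0.01 -0.04] units [0.001 0.002 0.016] twist -0.005 grip 0.0151 78.25397372245789
t 11.18 pos [ 0.5114 -0.2099  0.1307] rot [-3.1416e+00 -1.0000e-04  1.6533e+00] F [ 0.8  0.1 -3.9] M [0.04 0.   0.04] units [0.001 0.001 0.006] twist -0.005 grip 0.0149 78.2535445690155
```

```bash
python3 -m creep '[[0,0,0.006,0,0],[0,0,0.006,0,0]]' >/dev/null; python3 nav.py .5115 -.2098 .1303 1.654; python3 -m creep '[[0,0,0.006,0,0],[0,0,0.006,0,0]]' >/dev/null;python3 nav.py .5115 -.2098 .1303 1.654
```

```text
t 11.43 pos [ 0.5115 -0.2098  0.1304] rot [3.1416 0.     1.6534] F [-1.2  1.1 -1.9] M [0.02 0.14 0.02] units [0.001 0.001 0.002] twist -0.004 grip 0.015 78.88022303581238
t 11.68 pos [ 0.5115 -0.2099  0.1304] rot [3.1414e+00 3.0000e-04 1.6533e+00] F [-3.3  1.   6.7] M [0.19 0.8  0.03] units [0.001 0.    0.001] twist -0.005 grip 0.0147 80.10407209396362
```

```bash
python3 -m creep '[[0,0,-0.003,0,0],[0,0,-0.003,0,0.3],[0,0,-0.003,0,0.6],[0,0,-0.003,0,0.6],[0,0,-0.003,0,0.6]]' 20; python3 -m creep '[[0,0,-0.2,0,0.6],[0,0,-0.6,0,0.6],[0,0,-1.2,0,0.6],[0,0,-2,0,0.6],[0,0,-2.6,0,0.6]]'; python3 m4.py 5
python3 - <<'E'
import sys; from h import *
im=cv2.imread("pics/s5.png");cv2.imwrite("pics/v5.png",cv2.resize(im[130:250,150:310],(800,600),interpolation=2))
E
```

```text
clock: 12.3
position: [0.5114, -0.2099, 0.1301]
tool_rot: [3.142, -0.0, 1.653]
force: [0.1, 0.1, 0.1]
grip_width: 0.0514
finger_force: 0.0
clock: 12.92
position: [0.5116, -0.2097, 0.289]
tool_rot: [3.14, 0.001, 1.654]
force: [0.3, 0.1, -0.7]
grip_width: 0.0511
finger_force: 0.0
[ 0.513  -0.2099  0.293 ] 0Traceback (most recent call last):
  File "m4.py", line 14, in <module>
    q=minimize(f,q,method="Nelder-Mead",options=dict(initial_simplex=np.vstack([q]+[q+np.eye(free)[i]*np.array([st,st,st*8,st/2])[:free] for i in range(free)]),xatol=1e-4,fatol=1e-4)).x
      ~~~~~~~~^^^^^^^^^^^^^^^^^^^^^^^^^^^^^^^^^^^^^^^^^^^^^^^^^^^^^^^^^^^^^^^^^^^^^^^^^^^^^^^^^^^^^^^^^^^^^^^^^^^^^^^^^^^^^^^^^^^^^^^^^^^^^^^^^^^^^^^^^^^^^^^^^^^^^^^^^^^^^^^^^^^^^^^^^
    res = _minimize_neldermead(fun, x0, args, callback, bounds=bounds,
                               **options)
    fsim[k] = func(sim[k])
              ~~~~^^^^^^^^
    fx = function(np.copy(x), *(wrapper_args + args))
  File "m4.py", line 11, in <lambda>
    f=lambda q:(np.abs(render("scene",parts,q)-m)*~ign).sum()/m.sum()
                       ~~~~~~~~~~~~~~~~~~~~~~~^~
TypeError: unsupported operand type(s) for -: 'float' and 'NoneType'
```

View pics/v5.png

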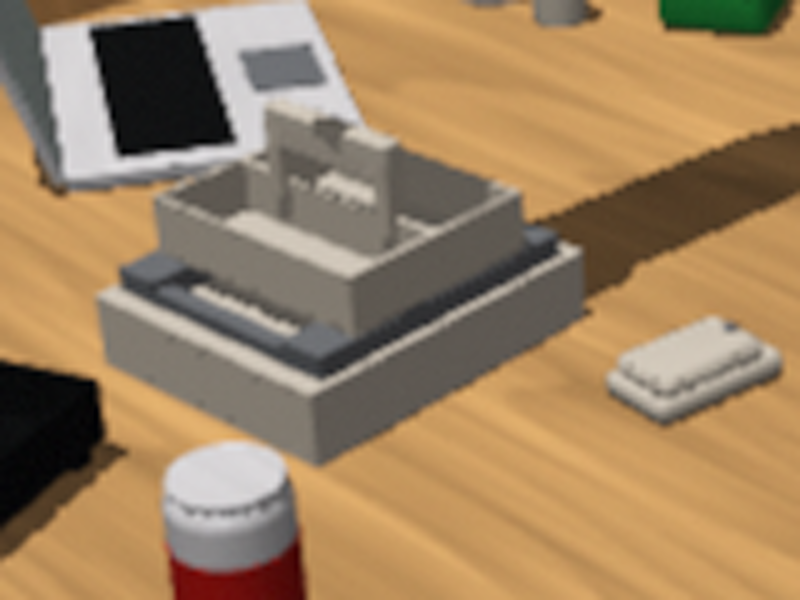

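The picture shows the tray flush and level on the rails (crop centre about (340,240)). The gripper is clear, and the mouse and can are undisturbed.

```bash
python3 -m creep '[[0,0,0,0,0.6],[0,0,0,0,0.6],[0,0,0,0,0.6]]' >/dev/null; python3 -c "
from workcell import bot;print(bot.job_done())"
```

```text
the job is handed in; nothing more can be done
None
```

The white tray is stacked fully home on the organiser, flush and level. It was released only after about 11 N of gentle seating contact, and the job was handed in at about 13 s with the robot touching nothing.

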